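Present a rolling sample jar to the reader on its hand tray

ROBOT

A 6-joint arm with a two-finger parallel gripper is mounted at the origin on the work surface. World frame = base frame: x ahead of the robot, y to its left, z up, the work surface at z = 0. Lengths are in m, angles in degrees, forces in N, time in s.
With the tool pointing down it reaches from about 0.4 to 0.825 m from the base axis. Payload 7 kg.
Tool frame: the origin (TCP) lies between the finger pads, 19 mm behind the fingertips; this is the grasp point; x points along the fingers, y is the direction in which the jaws open and shut, and the axes are right-handed (so a half turn about x gives the same grasp; the last joint's range is limited). The gripper opens to 88 mm and grips with 3 to 60 N. Pads are 19 mm wide; open, the fingers measure 130 mm over their backs; the gripper's body (78 mm by 193 mm) begins 47 mm behind the grasp point.
Start: joints at [-51.389, 20.546, 0.682, 0, -70.136, -16.507], TCP at [0.254, -0.625, 0.245] pointing down, gripper open.
Joint ranges: [-176.03, 176.03], [-82.01, 121.73], [-58.28, 71.71], [-173.87, 95.51], [-174.79, -0.11], [-173.66, 173.66]. Speed limits (degrees/s): [136.94, 136.94, 172.46, 180, 180, 180].

INTERFACE

Orientations are given as [roll, pitch, yaw] about the fixed x, y, z axes, in that order (R = Rz(yaw) Ry(pitch) Rx(roll)).
In Python, from plant import r gives the robot as it stands.
- The arm moves only by the tool send_rows, never from a script. Its argument "plan" is a list of rows, each a list of 2 entries, a list of its own where there are three numbers: the shift along the tool's x, y, z scaled (see below), then the turn, a rotation vector about the tool's x, y, z scaled (see below). A call has exactly 5 rows; each row is the pose to reach, as a shift and turn from the pose measured when the call began, along the tool's axes at that moment; what a row does not reach only later rows make up. The controller multiplies each number of a shift by 0.15 m and each number of a turn by pi/4 rad. A row lasts 1/10 s, in which the tool goes at most 50 mm and 8.59 degrees, less where a joint would pass 70% of its speed; a pose out of reach is approached as far as the arm can. A call with a number of a shift or a turn outside -1 to 1 is refused whole. A call with a gripper value outside its range is refused whole. "jaw" is the opening, from -1 (shut) to 1 (fully open), so that 0 is half open, set as the call begins (left out, the last holds). The fingers move at their own pace and stop on an object; "force" is the grip in N (left out, the last holds). Time passes only in rows, so rows that repeat a pose let the fingers close, or fill a call up. It gives the time, the measured TCP pose, the force and the opening at its end, in the units of the state.
- r.get_state(): the state, without advancing time (a new reading comes with each control period).
- r.capture(name): name is "scene" or "top"; returns a dict with "color" (384x512x3 uint8, red, green, blue), "range_z" (384x512 float32, m along the optical axis (not along the pixel's ray), 0 where there is no reading), "mtx" (3x3 intrinsics, pixels), "k1" (the pictures are not rectified: a ray, as slopes to the right and down, at radius r is drawn at 1 + k1 r^2 times it, then the intrinsics apply), "pose" (4x4, takes a point from camera to world coordinates). Camera axes: x right, y down, z forward; pixel columns grow to the right and rows downward; lengths in m; the calibration is good to about 2 mm. A picture is of the moment at which its call begins.
- r.close_job(): hands the job in, once; it reports no verdict.
Trained networks look in a picture, given as the dict that the camera call returned (one of the last four; its "shot" number tells which), for a name from the list of things; names that differ only in an ending like _2 or _b are one class to them, and where a whole thing is asked for, a point or a joint stands for the part that bears it (a point fixed in the world has none). Each returns a list of dicts, best first, with "score" (0 to 1); they miss things now and then, are a little off and sometimes report something else, mostly with a low value. They report only what shows in the picture. A call takes as long as a camera call. They do not tell look-alikes from the thing itself.
- r.find_in(picture, target): "uv" ([column, row] in pixels, amid what is visible of it).
- r.trace(picture, target): "mask" (384x512 bool, what is visible of it) and "uv" ([column, row] in pixels, amid what is visible of it).
The state is a dict: "time_s": time; "joints": joint angles; "qd": joint speeds; "joint_torque": joint torques, N m; "tcp_pos": TCP position; "eef_rot": TCP orientation; "contact_force": force on the tool from outside, world axes, zero at the start; "moment": the same for the moment, N m; "gripper_width": finger opening in m.
Only numpy, scipy, OpenCV 4.12 (cv2) and the standard library are available. Lean on these libraries where they do the work, as an engineer would, in place of code of your own. Each camera call takes 0.05 s, during which the arm holds its last target. There are 200 camera calls.

TASK

Lift the white hand tray by its grip plate off the dock, with the round amber jar lying loose on it, and carry it to the reader without tipping the jar off or letting it bang about. Hold the tray clear of the reader, a few centimetres above it with the tray's clear pane over the reader's round window, and balance the jar so that it stays in the middle of the pane for five seconds without a break. Finish while still holding the tray there in the air with the jar on it, and leave everything else on the bench where it is.

Things in the scene. Friction and masses are not known exactly. Their poses are not given: they have to be found in the camera images.
- tray: Loose white hand tray, 0.32 kg, level on the dock at first. Origin: centre of its underside; x across (grip plate on the -x side), y along it (the way the jar rolls), z up. 252 mm long (y), 74 mm wide; side walls 5 mm thick, 36 mm high, 64 mm between them. The 14 mm grip plate stands behind the wall on a bridge with its top at z = 36 mm; 33 mm lies between plate and wall.
- tray_pane (a point): Middle of the tray's 30 mm long clear pane, tray x = y = 0, z = 14 mm. The floor is a shallow trough (sides rise 0.08 rad) that keeps the jar at x = 0, crowned along y: level for y = -6 to 6 mm, falling outward at 0.034 rad to y = +-50 mm, then at 0.06 rad to the end lips. With the tray level a jar off the middle runs to a lip and rests there; nothing holds it in the middle.
- tray_lip (a point): Top middle of the end lip on the tray's -y side (inner face y = -120 mm, top z = 18.6 mm); the +y end is alike. The lips stand 10 mm above the floor beside them: a jar arriving faster than about 0.5 m/s can jump them.
- tray_grip (a point): On the grip plate at tray x = -77 mm, y = 0, z = 85 mm: the TCP goes here, pointing down, fingers closing along tray x on the 14 mm thickness. The plate is 56 mm wide (y) and reaches from z = 24 to 108 mm. 50 N or more holds it without slip. The centre of mass of tray and jar lies about 60 mm to tray +x of it.
- sample: Round-bellied sealed amber sample jar with a small white cap, lying on its side, axis along tray x: a ball 56 mm in diameter, 52 mm long, 0.15 kg. Origin at the belly's centre (tray z = 42 mm over the pane). It rolls along tray y like a solid ball, 7 m/s2 per rad of slope, less a rolling resistance worth 0.01 to 0.03 rad. It starts at rest against the lip of the tray's -y end (y about -100 mm).
- dock: Fixed aluminium plate on which the tray stands at the start: 140 mm (x) by 290 mm (y), 20 mm high, with a 6 mm high lip at each y end. Origin: centre of its underside. Stands to the left or to the right.
- reader: Fixed grey box, 130 mm (x) by 150 mm (y), 45 mm high, with a round window on top. Origin: centre of its underside. Stands across from the dock on the other side, about 0.4 m from it.
- reader_window (a point): Centre of the reader's round window, 50 mm above the bench, facing up. The tray's origin must be above this point, its underside 10 to 120 mm higher than it; the tray's yaw is free.
- small_vial: Bystander, loose: upright clear vial 28 mm in diameter, 52 mm high, between dock and reader. Carry the tray over it. Origin: centre of underside.
- cap_jar: Bystander, loose: tall jar with a white cap standing upright, 70 mm in diameter, 90 mm high, near the far racks. Origin: centre of underside.
- driver: Bystander, loose: screwdriver lying between dock and reader, pointing away from the robot. Origin: underside.
- beaker: Bystander, loose: beaker 70 mm in diameter, 90 mm high, near the robot on the left. Origin: centre of underside.
Things that resemble listed ones, but are neither listed nor needed, are in the scene too. Several things have the shape of the sample; the one meant has the colours described above.

How it is judged (in metres and radians):
On the way, in this order (a step that is already met when the one before it is completed fails the run):
1. the tray is lifted clear of the dock with the jar on it (z of tray in the frame of dock above 0.05 m and contact force between tray and dock below 0.1 N and y of sample in the frame of tray between -0.118 and 0.118 m and x of sample in the frame of tray between -0.03 and 0.03 m and z of sample in the frame of tray between 0.02 and 0.06 m), for 0.2 s.
2. the tray is held clear above the reader's window and the jar stays within 15 mm of the middle of the tray's pane for five seconds without a break (horizontal distance between tray and reader_window below 0.035 m and z of tray in the frame of reader_window between 0.01 and 0.12 m and contact force between tray and reader below 0.5 N and y of sample in the frame of tray between -0.118 and 0.118 m and x of sample in the frame of tray between -0.03 and 0.03 m and z of sample in the frame of tray between 0.02 and 0.06 m and y of sample in the frame of tray between -0.015 and 0.015 m), for 5 s.
At the end, for the whole second after the job is handed in: The gripper holds the tray still above the reader (tray origin within 35 mm of the window sideways, underside 10 to 120 mm above it, not touching it, tilted less than 0.25 rad), and the jar is still on the tray between its lips (horizontal distance between tray and reader_window below 0.035 m and z of tray in the frame of reader_window between 0.01 and 0.12 m and contact force between tray and reader below 0.5 N and y of sample in the frame of tray between -0.118 and 0.118 m and x of sample in the frame of tray between -0.03 and 0.03 m and z of sample in the frame of tray between 0.02 and 0.06 m and contact force between tray and the fingers above 3 N and angle between tray's own z axis and vertical below 0.25 rad and linear speed of tray below 0.05 m/s); the arm keeps its last pose, push and grip.
It fails at once if the jar leaves the tray (distance between sample and tray above 0.15 m or z of sample in the frame of tray above 0.08 m).
It fails at once if the jar is flung about (faster than 0.5 m/s) or held by the fingers or the arm (linear speed of sample above 0.5 m/s or contact force between sample and the fingers above 0.5 N or contact force between sample and the arm above 0.5 N).
It fails at once if the tray is tipped by more than 0.4 rad (angle between tray's own z axis and vertical above 0.4 rad).
It fails at once if the reader is struck harder than 10 N (contact force between reader and anything else above 10 N).
It fails at once if a loose bystander is moved by more than 30 mm (distance of any of small_vial, cap_jar, driver, beaker from where it was at the start of the episode above 0.03 m).
It also fails if it takes over 51 s, if anything falls off the work surface, if the arm or the gripper's body presses on something with over 40 N, if the wrist force passes 120 N, or if a joint passes its speed limit or range.

## Working session

There is one attempt and no reset: what is moved stays moved. The work goes in short steps, Python scripts to look and compute and a tool call to move; the robot and the scene stay as the last step left them, time stands still between calls to the robot, and variables do not carry over. Pictures are saved under pics/ and viewed, about 8 in all and at most 12, crops included, and the job is handed in when it is done.

Besides the shell and the picture viewer there is one more tool, called after "Request:" in YAML: its name, and indented under it one key for each argument. send_rows: Moves the arm, as the interface text tells. Its arguments: {"type":"object","properties":{"plan":{"type":"array"},"jaw":{"type":"number"},"force":{"type":"number"}},"required":["plan"]}

```bash
mkdir -p pics; ls
cat > h.py <<'E'
import numpy as np, cv2
from plant import r
def undist(p,uv):
    K=p["mtx"]; d=np.array([p["k1"],0,0,0],float)
    return cv2.undistortPoints(np.array(uv,float).reshape(-1,1,2),K,d)[:,0]
def world(p,uv,z=None):
    n=undist(p,uv); uv=np.atleast_2d(uv).astype(int)
    d=np.ones(len(n)) if z is not None else p["range_z"][uv[:,1],uv[:,0]]
    c=np.c_[n*d[:,None],d]; T=p["pose"]
    w=c@T[:3,:3].T+T[:3,3]
    if z is not None:
        o=T[:3,3]; w=o+(w-o)*((z-o[2])/(w[:,2]-o[2]))[:,None]
    return w
def cloud(p,mask):
    v,u=np.nonzero(mask&(p["range_z"]>0)); return world(p,np.c_[u,v])
def save(p,name,crop=None,s=1):
    im=p["color"][...,::-1]
    if crop: im=im[crop[1]:crop[3],crop[0]:crop[2]]
    cv2.imwrite("pics/"+name,cv2.resize(im,None,fx=s,fy=s,interpolation=cv2.INTER_CUBIC))
E
python3 - <<'E'
from h import *
np.set_printoptions(precision=3,suppress=True)
print(r.get_state())
ims=[]
for c in("scene","top"):
    p=r.capture(c); ims.append(p["color"]); print(c,p["pose"],p["mtx"],p["k1"])
    for t in["tray","sample","dock","reader","small_vial","cap_jar","driver","beaker"]:
        for m in r.trace(p,t)[:4]:
            w=cloud(p,m["mask"])
            if len(w): print(t,round(m["score"],2),np.array(m["uv"]),m["mask"].sum(),"med",np.median(w,0),"lo",np.percentile(w,3,0),"hi",np.percentile(w,97,0))
cv2.imwrite("pics/a.png",cv2.resize(np.vstack(ims)[...,::-1],None,fx=.78,fy=.78))
cv2.imwrite("pics/top.png",cv2.resize(ims[1][...,::-1],None,fx=1.5,fy=1.5))
cv2.imwrite("pics/scene.png",cv2.resize(ims[0][...,::-1],None,fx=1.5,fy=1.5))
E
```

```text
pics
{'time_s': 0.0, 'joints': array([-51.388,  20.592,   0.634,  -0.021, -70.137, -16.505]), 'qd': array([-0.11 ,  0.03 ,  0.102,  0.098,  0.052, -0.02 ]), 'joint_torque': array([  0.   , -58.271,  29.305,   6.997,   0.007,  -0.   ]), 'tcp_pos': array([ 0.254, -0.625,  0.244]), 'eef_rot': array([ 94.818,  89.903, 116.918]), 'contact_force': array([ 0.041,  0.518, -0.54 ]), 'moment': array([ 0.003, -0.002, -0.019]), 'gripper_width': 0.08762546386138051}
scene [[ 0.119  0.791 -0.6    1.191]
 [ 0.993 -0.095  0.072 -0.115]
 [-0.    -0.604 -0.797  1.029]
 [ 0.     0.     0.     1.   ]] [[465.24    0.    245.704]
 [  0.    465.24  182.681]
 [  0.      0.      1.   ]] 0.022208021100185143
tray 0.88 [356.1 195.7] 3236 med [0.521 0.252 0.04 ] lo [0.463 0.132 0.027] hi [0.582 0.369 0.125]
sample 0.6 [334.8 156.6] 240 med [0.392 0.223 0.048] lo [0.366 0.208 0.02 ] hi [0.408 0.245 0.057]
sample 0.57 [320.6 202.6] 382 med [0.559 0.146 0.076] lo [0.534 0.125 0.053] hi [0.575 0.171 0.087]
sample 0.55 [228.3 218.2] 385 med [ 0.556 -0.074  0.047] lo [ 0.526 -0.099  0.024] hi [ 0.572 -0.051  0.057]
d
[... 1296 characters left out ...]
] 354 med [0.544 0.148 0.078] lo [0.523 0.126 0.06 ] hi [0.569 0.173 0.087]
dock 0.56 [162.3 163.8] 2626 med [0.568 0.217 0.02 ] lo [0.463 0.103 0.002] hi [0.614 0.386 0.036]
reader 0.84 [336.9 183.1] 2847 med [ 0.519 -0.24   0.046] lo [ 0.456 -0.315  0.014] hi [ 0.586 -0.173  0.053]
small_vial 0.62 [248.9 151.2] 101 med [ 0.605 -0.01   0.051] lo [ 0.596 -0.021  0.015] hi [0.619 0.003 0.057]
driver 0.75 [243.1 223.6] 479 med [0.412 0.004 0.022] lo [ 0.35  -0.007 -0.001] hi [0.527 0.017 0.03 ]
beaker 0.93 [106.9 274.4] 665 med [0.267 0.365 0.049] lo [0.24  0.322 0.003] hi [0.3   0.384 0.092]
beaker 0.67 [240.6 227. ] 356 med [0.399 0.005 0.024] lo [ 0.351 -0.006  0.013] hi [0.478 0.016 0.03 ]
```

View pics/scene.png

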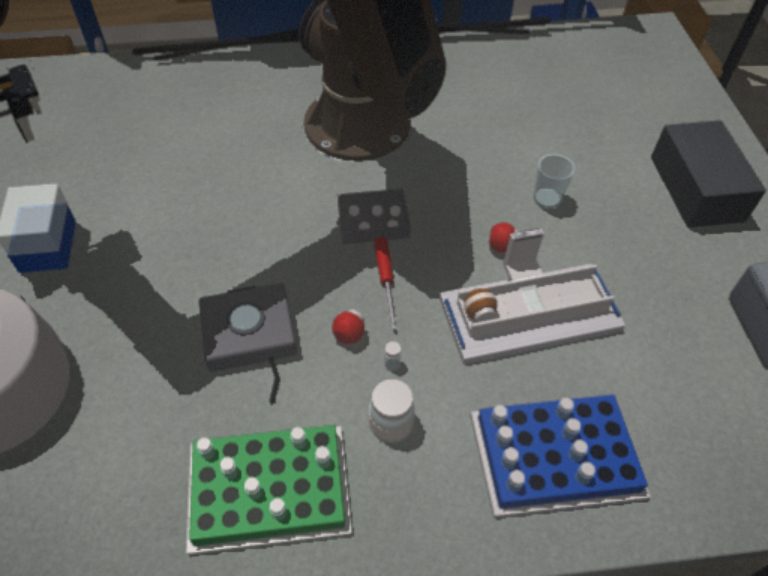

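View pics/top.png

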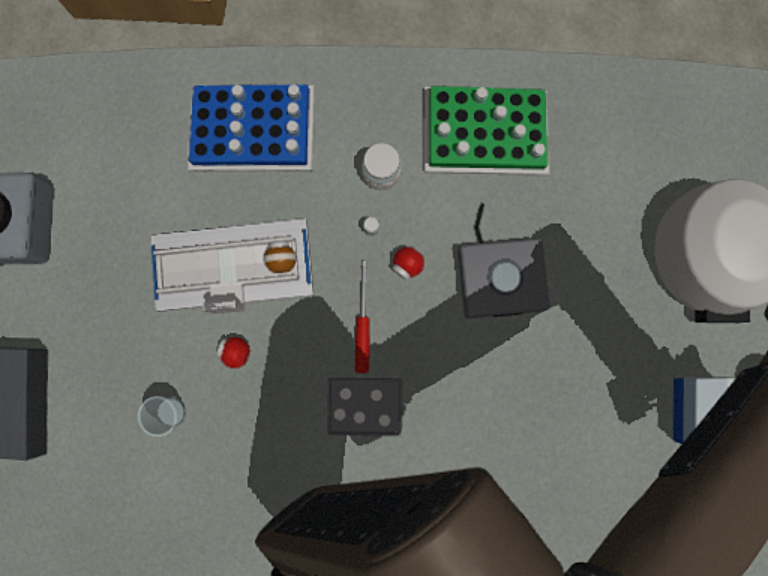

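Scene picture (enlarged 1.5x): three jar-shaped things. They are amber (480,303) lying in the white tray, red (503,236) beside the tray and red (348,327) near the driver. The amber one with the white cap, inside the tray against the right-hand end, is the sample. Next I'll fit the tray pose and confirm with a crop.

```bash
cat >> h.py <<'E'
from scipy.spatial.transform import Rotation as Ro
def tcp():
    s=r.get_state(); return np.array(s["tcp_pos"]),Ro.from_euler("xyz",s["eef_rot"],degrees=True),s
def togo(pos,R):
    """shift (units .15 m) and turn (units pi/4) in tool axes from the present pose"""
    p,Q,_=tcp(); return Q.inv().apply(np.array(pos)-p)/.15,(Q.inv()*R).as_rotvec()/(np.pi/4)
E
python3 - <<'E'
from h import *
np.set_printoptions(precision=4,suppress=True)
p0,Q,s=tcp(); print("tool axes (cols)\n",Q.as_matrix())
for c in("scene","top"):
    p=r.capture(c); m=r.trace(p,"tray")[0]; w=cloud(p,cv2.dilate(m["mask"].astype(np.uint8),np.ones((3,3)))>0)
    wall=w[(w[:,2]>.048)&(w[:,2]<.062)&(w[:,0]>.45)]; plate=w[(w[:,2]>.075)]
    print(c,"wall rect",cv2.minAreaRect(wall[:,:2].astype(np.float32)*1000),len(wall))
    pl=plate[plate[:,0]<.5]; print("plate",np.median(pl,0),pl.min(0),pl.max(0),cv2.minAreaRect(pl[pl[:,2]>.12][:,:2].astype(np.float32)*1000))
    m=r.trace(p,"reader")[0]; w=cloud(p,m["mask"]); t=w[(w[:,2]>.038)]
    print("reader rect",cv2.minAreaRect(t[:,:2].astype(np.float32)*1000))
    print("window",[(f["uv"],round(f["score"],2),world(p,[f["uv"]],.05)) for f in r.find_in(p,"reader_window")[:2]])
    print("grip",[(f["uv"],round(f["score"],2),world(p,[f["uv"]])) for f in r.find_in(p,"tray_grip")[:2]])
    print("pane",[(f["uv"],round(f["score"],2),world(p,[f["uv"]],.034)) for f in r.find_in(p,"tray_pane")[:2]])
    if c=="scene": save(p,"crop.png",(285,140,425,245),5)
E
```

```text
tool axes (cols)
 [[-0.     -0.3763  0.9265]
 [-0.      0.9265  0.3763]
 [-1.      0.     -0.    ]]
scene wall rect ((514.2886962890625, 246.93235778808594), (122.7978286743164, 256.71636962890625), 5.70094633102417) 921
plate [0.4647 0.2389 0.1107] [0.4483 0.2115 0.0752] [0.4714 0.2688 0.1327] ((459.86212158203125, 240.1443634033203), (18.916019439697266, 55.90008544921875), 6.903541564941406)
reader rect ((519.1915893554688, -245.22262573242188), (134.53515625, 149.35475158691406), 6.121453762054443)
window [([165.8, 218.3], 0.7, array([[ 0.5414, -0.2385,  0.05  ]]))]
grip [([353.1, 197.1], 0.86, array([[0.5248, 0.2467, 0.0363]]))]
pane [([356.2, 196.9], 0.69, array([[0.5236, 0.2558, 0.034 ]]))]
top wall rect ((511.21099853515625, 246.06268310546875), (121.38998413085938, 251.33876037597656), 6.697195529937744) 687
plate [0.4566 0.2364 0.1273] [0.4484 0.2111 0.0751] [0.467  0.2681 0.135 ] ((458.2278747558594, 239.43812561035156), (15.127458572387695, 55.649375915527344), 5.856140613555908)
reader rect ((518.344970703125, -246.1217803955078), (132.34483337402344, 150.169189453125), 5.99052095413208)
window [([335.1, 188.4], 0.73, array([[ 0.5078, -0.2412,  0.05  ]])), ([183.0, 170.6], 0.44, array([[0.55  , 0.1603, 0.05  ]]))]
grip [([145.1, 180.9], 0.79, array([[0.5234, 0.2646, 0.0339]]))]
pane [([148.7, 180.9], 0.87, array([[0.5235, 0.2547, 0.034 ]]))]
```

View pics/crop.png

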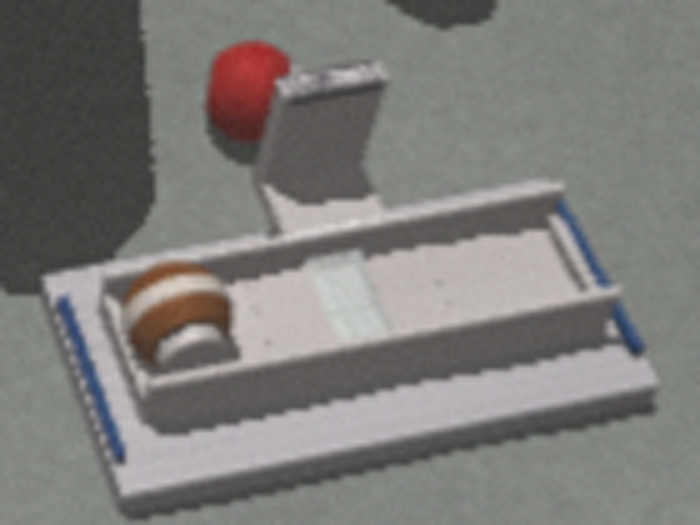

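The crop shows the amber jar with its white cap at crop (180,315), against the tray's −y lip. The plate is at crop (325,130), on the robot side. The plate centre comes out at about (0.459, 0.240), top z 0.13, yaw about 6°. The plate and the walls agree on a tray origin of (0.535, 0.248). Setting out.

Request:
send_rows:
  plan:
    - [[0, 0.2, 0.2], [-0.18, 0, 0]]
    - [[0, 0.4, 0.4], [-0.36, 0, 0]]
    - [[0, 0.6, 0.6], [-0.54, 0, 0]]
    - [[0, 0.8, 0.8], [-0.72, 0, 0]]
    - [[0, 1, 1], [-0.9, 0, 0]]
  jaw: 0.2

```text
time_s: 2.0
tcp_pos: [0.3368, -0.4285, 0.2455]
eef_rot: [-98.1, 90.0, -35.2]
contact_force: [1.4, 0.4, 0.5]
gripper_width: 0.0551
```

Request:
send_rows:
  plan:
    - [[0, 0, 0.2], [-0.15, 0, 0]]
    - [[0, 0, 0.4], [-0.3, 0, 0]]
    - [[0, 0, 0.6], [-0.45, 0, 0]]
    - [[0, 0, 0.8], [-0.6, 0, 0]]
    - [[0, 0, 1], [-0.74, 0, 0]]

```text
time_s: 2.5
tcp_pos: [0.4056, -0.2938, 0.2458]
eef_rot: [-121.3, 89.9, -24.8]
contact_force: [-0.3, -0.3, -0.5]
gripper_width: 0.0529
```

Request:
send_rows:
  plan:
    - [[0, -0.07, 0.2], [0, 0, 0]]
    - [[0, -0.14, 0.4], [0, 0, 0]]
    - [[0, -0.2, 0.6], [0, 0, 0]]
    - [[0, -0.26, 0.8], [0, 0, 0]]
    - [[0, -0.33, 1], [0, 0, 0]]

```text
time_s: 3.0
tcp_pos: [0.4377, -0.1379, 0.2461]
eef_rot: [-109.0, 89.9, -12.5]
contact_force: [0.9, -0.5, -0.1]
gripper_width: 0.0527
```

Request:
send_rows:
  plan:
    - [[0, -0.03, 0.2], [0, 0, 0]]
    - [[0, -0.06, 0.4], [0, 0, 0]]
    - [[0, -0.1, 0.6], [0, 0, 0]]
    - [[0, -0.14, 0.8], [0, 0, 0]]
    - [[0, -0.17, 1], [0, 0, 0]]

```text
time_s: 3.5
tcp_pos: [0.4461, 0.0153, 0.2464]
eef_rot: [-97.0, 89.9, -0.4]
contact_force: [0.4, -1.0, -0.5]
gripper_width: 0.0526
```

Run:
```python
from h import *
np.set_printoptions(precision=4,suppress=True)
a=np.radians(6.2); tx=np.array([np.cos(a),np.sin(a),0]); ty=np.array([-tx[1],tx[0],0])
R=Ro.from_matrix(np.c_[[0,0,-1],-tx,ty]); p,Q,s=tcp(); print(s["time_s"],p,s["joints"],s["gripper_width"])
print(togo([.459,.2397,.105],R))
```

```text
3.5 [0.4461 0.0153 0.2464] [ 27.4777  -1.7862 -26.625    0.0772 -65.0293 -20.9953] 0.052590108402415944
(array([ 0.9426, -0.2524,  1.4766]), array([ 0.007 , -0.0004,  0.0033]))
```

Request:
send_rows:
  plan:
    - [[0, -0.05, 0.2], [0, 0, 0]]
    - [[0, -0.1, 0.4], [0, 0, 0]]
    - [[0, -0.15, 0.6], [0, 0, 0]]
    - [[0, -0.2, 0.8], [0, 0, 0]]
    - [[0, -0.25, 1], [0, 0, 0]]

```text
time_s: 4.0
tcp_pos: [0.4664, 0.17, 0.2467]
eef_rot: [-90.2, 89.8, 6.3]
contact_force: [0.2, -0.1, -0.7]
gripper_width: 0.0526
```

Request:
send_rows:
  plan:
    - [[0.05, 0, 0.15], [0, 0, 0]]
    - [[0.15, 0, 0.3], [0, 0, 0]]
    - [[0.3, 0, 0.42], [0, 0, 0]]
    - [[0.4, 0, 0.475], [0, 0, 0]]
    - [[0.4, 0, 0.475], [0, 0, 0]]

```text
time_s: 4.5
tcp_pos: [0.4574, 0.2409, 0.1847]
eef_rot: [-176.4, 89.9, -79.8]
contact_force: [-0.1, -0.6, 0.3]
gripper_width: 0.0527
```

Run:
```python
from h import *
np.set_printoptions(precision=4,suppress=True)
a=np.radians(6.2); tx=np.array([np.cos(a),np.sin(a),0]); ty=np.array([-tx[1],tx[0],0])
R=Ro.from_matrix(np.c_[[0,0,-1],-tx,ty]); p,Q,s=tcp(); print(s["time_s"],p,s["joints"],s["gripper_width"])
print(togo([.459,.2397,.105],R))
q=r.capture("scene"); save(q,"b.png",(285,100,425,245),4)
```

```text
4.5 [0.4574 0.2409 0.1847] [ 49.6238   8.5728 -24.0632   0.113  -57.4424 -43.098 ] 0.05273052056922456
(array([ 0.5316, -0.0097, -0.0079]), array([ 0.0086, -0.0027,  0.0002]))
```

View pics/b.png

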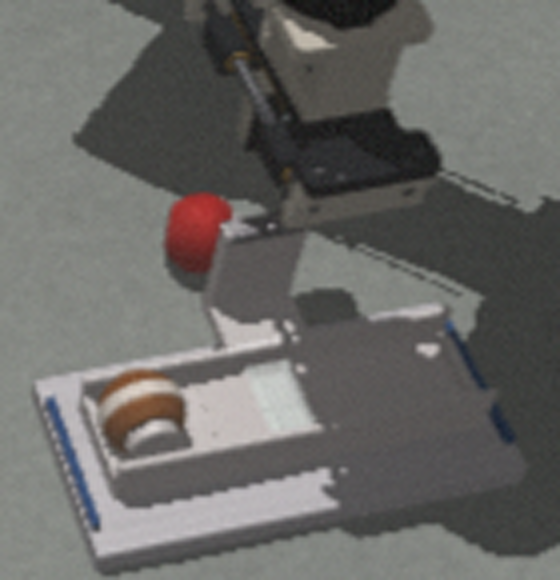

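Run:
```python
from h import *
np.set_printoptions(precision=4,suppress=True)
q=r.capture("scene"); T=np.linalg.inv(q["pose"])
P,Q,s=tcp()
pts=[P,P+[0,0,-.019],P+[0,0,.047],[.459,.2397,.128]]
uv,_=cv2.projectPoints(np.array(pts),cv2.Rodrigues(T[:3,:3])[0],T[:3,3],q["mtx"],np.array([q["k1"],0,0,0]))
print((uv[:,0]-[285,100])*4)
w=cloud(q,np.ones((384,512),bool))
b=w[(w[:,0]>.38)&(w[:,0]<.56)&(w[:,1]>.15)&(w[:,1]<.33)]
for lo,hi in((.145,.16),(.16,.18),(.18,.2),(.2,.22),(.22,.24)):
    k=b[(b[:,2]>lo)&(b[:,2]<hi)]
    if len(k): print(lo,len(k),k.min(0),k.max(0))
```

```text
[[280.1893 158.0429]
 [274.4146 178.9042]
 [295.1749 103.9461]
 [261.3848 221.782 ]]
0.16 29 [0.4184 0.2245 0.17  ] [0.5018 0.2551 0.1799]
0.18 53 [0.4153 0.2244 0.1801] [0.4968 0.246  0.1995]
0.2 27 [0.4188 0.2235 0.2002] [0.495  0.2438 0.2194]
0.22 73 [0.3802 0.1937 0.2208] [0.5491 0.2895 0.24  ]
```

The gripper sits centred above the plate: the projected TCP column at the tip is (274,179) and the plate top is (261,222). The point cloud puts the fingers at x 0.418 to 0.50, y about 0.235. Descending, then closing.

Request:
send_rows:
  plan:
    - [[0.1, -0.01, -0.008], [0, 0, 0]]
    - [[0.22, -0.01, -0.008], [0, 0, 0]]
    - [[0.36, -0.01, -0.008], [0, 0, 0]]
    - [[0.48, -0.01, -0.008], [0, 0, 0]]
    - [[0.53, -0.01, -0.008], [0, 0, 0]]

```text
time_s: 5.1
tcp_pos: [0.4605, 0.2389, 0.1073]
eef_rot: [-102.5, 89.8, -6.0]
contact_force: [-0.3, -0.1, 0.1]
gripper_width: 0.0529
```

Request:
send_rows:
  plan:
    - [[0, 0, 0], [0, 0, 0]]
    - [[0, 0, 0], [0, 0, 0]]
    - [[0, 0, 0], [0, 0, 0]]
    - [[0, 0, 0], [0, 0, 0]]
    - [[0, 0, 0], [0, 0, 0]]
  jaw: -1
  force: 60

```text
time_s: 5.6
tcp_pos: [0.4607, 0.2392, 0.1079]
eef_rot: [-90.4, 89.8, 6.1]
contact_force: [0.2, 0.2, -0.3]
gripper_width: 0.0184
```

Request:
send_rows:
  plan:
    - [[0, 0, 0], [0, 0, 0]]
    - [[0, 0, 0], [0, 0, 0]]
    - [[0, 0, 0], [0, 0, 0]]
    - [[0, 0, 0], [0, 0, 0]]
    - [[0, 0, 0], [0, 0, 0]]

```text
time_s: 6.1
tcp_pos: [0.4604, 0.239, 0.1079]
eef_rot: [-94.3, 89.8, 2.3]
contact_force: [-2.5, 0.2, 1.7]
gripper_width: 0.0136
```

Request:
send_rows:
  plan:
    - [[-0.04, 0, 0], [0, 0, 0]]
    - [[-0.12, 0, 0], [0, 0, 0]]
    - [[-0.22, 0, 0], [0, 0, 0]]
    - [[-0.32, 0, 0], [0, -0.03, 0]]
    - [[-0.42, 0, 0], [0, -0.06, 0]]

```text
time_s: 6.6
tcp_pos: [0.4602, 0.2392, 0.1722]
eef_rot: [-4.0, 87.2, 92.6]
contact_force: [0.2, 0.1, -3.9]
gripper_width: 0.0138
```

Request:
send_rows:
  plan:
    - [[-0.08, 0, 0], [0, -0.02, 0]]
    - [[-0.15, 0, 0], [0, -0.04, 0]]
    - [[-0.2, 0, 0], [0, -0.06, 0]]
    - [[-0.22, 0, 0], [0, -0.06, 0]]
    - [[-0.22, 0, 0], [0, -0.06, 0]]

```text
time_s: 7.1
tcp_pos: [0.4604, 0.2374, 0.2055]
eef_rot: [-2.2, 84.5, 94.3]
contact_force: [1.1, 0.0, -3.8]
gripper_width: 0.0136
```

```bash
cat >> h.py <<'E'
def tilt():
    """tray frame from the TCP: tray x=-tool y, y=tool z, z=-tool x"""
    P,Q,s=tcp(); M=Q.as_matrix(); A=np.c_[-M[:,1],M[:,2],-M[:,0]]
    return P,A,s
OFF=np.array([-.077,0,.088])
def ball(p):
    """jar centre in the tray frame, from the amber pixels near the tray"""
    P,A,s=tilt(); o=P-A@OFF
    hsv=cv2.cvtColor(p["color"],cv2.COLOR_RGB2HSV)
    m=(hsv[...,0]>=7)&(hsv[...,0]<=24)&(hsv[...,1]>90)&(hsv[...,2]>40)
    w=cloud(p,m); t=(w-o)@A
    k=(np.abs(t[:,0])<.04)&(np.abs(t[:,1])<.135)&(t[:,2]>.02)&(t[:,2]<.085); t=t[k]
    if len(t)<15: return None,len(t),s
    from scipy.optimize import least_squares
    f=lambda c: np.linalg.norm(t-np.array([c[0],c[1],.042-0*c[0]]),axis=1)-.028
    c=least_squares(f,[0,np.median(t[:,1])],loss="soft_l1",f_scale=.003).x
    return c,len(t),s
def level(): 
    P,A,s=tilt(); return np.arcsin(A[2,1])  # >0: +y end up
E
python3 - <<'E'
from h import *
np.set_printoptions(precision=4,suppress=True)
P,A,s=tilt(); print(s["time_s"],P,s["gripper_width"],s["joints"]); print("slope of tray y, x:",A[2,1],A[2,0],"yaw",np.degrees(np.arctan2(A[1,0],A[0,0])))
p=r.capture("scene"); print(ball(p)[:2])
save(p,"c.png",(245,100,445,250),4)
w=cloud(p,np.ones((384,512),bool)); o=P-A@OFF; t=(w-o)@A
k=t[(t[:,2]>.028)&(t[:,2]<.04)&(abs(t[:,0])<.06)&(abs(t[:,1])<.16)&(abs(abs(t[:,0])-.0345)<.012)]
print("walls y",np.percentile(k[:,1],[1,99]),"x",np.percentile(k[:,0],[2,50,98]))
# window by colour
hsv=cv2.cvtColor(p["color"],cv2.COLOR_RGB2HSV); m=r.trace(p,"reader")[0]["mask"]
v=hsv[...,2]*m; th=cv2.threshold(v[m],0,255,cv2.THRESH_OTSU)[0]
b=((v>th)&m).astype(np.uint8); n,l,st,ce=cv2.connectedComponentsWithStats(b); i=1+np.argmax(st[1:,4]); print("win",ce[i],st[i],world(p,[ce[i]],.05))
E
```

```text
7.1 [0.4604 0.2374 0.2055] 0.013555649956146226 [ 45.8773   6.4135 -21.8105  -4.8726 -58.1897 -36.9083]
slope of tray y, x: 0.09639985536788301 0.003728146763292084 yaw 6.518829953888162
(array([-0.0039, -0.0971]), 171)
walls y [-0.1229  0.1254] x [-0.0443  0.0254  0.0377]
win [162.7882 213.2093] [ 133  188   63   52 2356] [[ 0.5253 -0.2457  0.05  ]]
```

View pics/c.png

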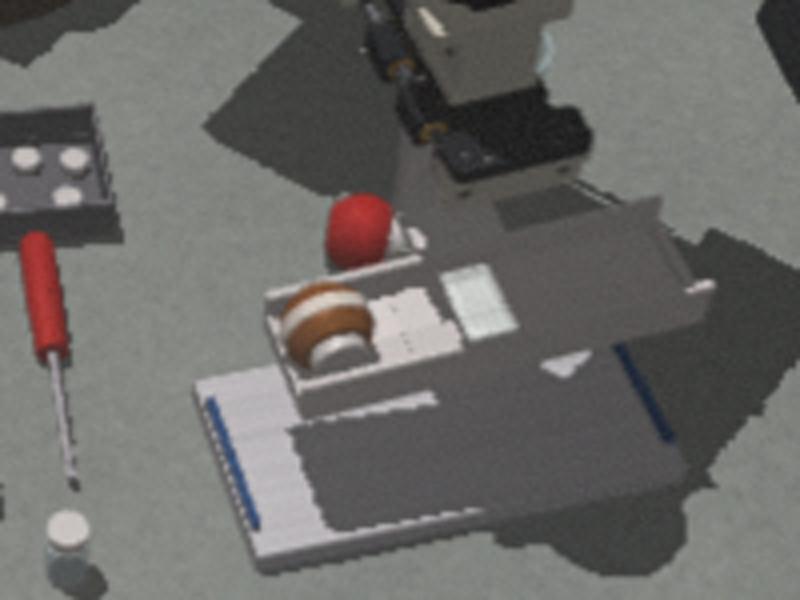

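The tray is clear of the dock: jar at crop (328,325), measured tray y −0.097, on the lip as expected. The window lies at about (0.521, −0.246). Carrying it over, tilted 0.096 toward the jar's lip.

Request:
send_rows:
  plan:
    - [[-0.005, 0.01, -0.05], [0, 0, 0]]
    - [[-0.015, 0.02, -0.15], [0, 0, 0]]
    - [[-0.03, 0.045, -0.3], [0, 0, 0]]
    - [[-0.045, 0.07, -0.45], [0, 0, 0]]
    - [[-0.06, 0.09, -0.6], [0, 0, 0]]

```text
time_s: 7.7
tcp_pos: [0.4562, 0.1441, 0.2046]
eef_rot: [-1.0, 84.6, 95.6]
contact_force: [0.4, 0.4, -3.5]
gripper_width: 0.0138
```

Request:
send_rows:
  plan:
    - [[-0.015, 0.02, -0.15], [0, 0, 0]]
    - [[-0.03, 0.045, -0.3], [0, 0, 0]]
    - [[-0.045, 0.07, -0.45], [0, 0, 0]]
    - [[-0.06, 0.09, -0.6], [0, 0, 0]]
    - [[-0.072, 0.11, -0.75], [0, 0, 0]]

```text
time_s: 8.2
tcp_pos: [0.4519, 0.0281, 0.2045]
eef_rot: [-0.7, 84.6, 95.9]
contact_force: [0.6, -0.2, -4.0]
gripper_width: 0.0138
```

Request:
send_rows:
  plan:
    - [[-0.015, 0.02, -0.15], [0, 0, 0]]
    - [[-0.03, 0.045, -0.3], [0, 0, 0]]
    - [[-0.045, 0.07, -0.45], [0, 0, 0]]
    - [[-0.06, 0.09, -0.6], [0, 0, 0]]
    - [[-0.072, 0.11, -0.75], [0, 0, 0]]

```text
time_s: 8.7
tcp_pos: [0.4475, -0.0878, 0.2044]
eef_rot: [-0.5, 84.6, 96.1]
contact_force: [-0.5, 0.4, -4.2]
gripper_width: 0.0136
```

Request:
send_rows:
  plan:
    - [[-0.015, 0.02, -0.15], [0, 0, 0]]
    - [[-0.03, 0.045, -0.28], [0, 0, 0]]
    - [[-0.038, 0.06, -0.4], [0, 0, 0]]
    - [[-0.045, 0.07, -0.48], [0, 0, 0]]
    - [[-0.05, 0.08, -0.54], [0, 0, 0]]

```text
time_s: 9.2
tcp_pos: [0.4442, -0.1711, 0.204]
eef_rot: [-0.1, 84.6, 96.4]
contact_force: [0.1, 0.7, -4.3]
gripper_width: 0.0137
```

```bash
cat > chk.py <<'E'
from h import *
np.set_printoptions(precision=4,suppress=True)
P,A,s=tilt(); p=r.capture("scene"); b=ball(p)
print("t",s["time_s"],"tcp",P,"tray",P-A@OFF,"slope y %.4f x %.4f yaw %.1f"%(A[2,1],A[2,0],np.degrees(np.arctan2(A[1,0],A[0,0]))),"w",round(s["gripper_width"],4),"ball",b[0],b[1])
T=A.copy(); a=np.radians(6.3); tx=np.array([np.cos(a),np.sin(a),0]); ty=np.array([-tx[1],tx[0],0])
R=Ro.from_matrix(np.c_[[0,0,-1],-tx,ty]); tgt=np.array([.521,-.246,.115])+tx*OFF[0]+[0,0,OFF[2]]
print("to level over window:",*togo(tgt,R))
E
python3 chk.py
```

```text
t 9.2 tcp [ 0.4442 -0.1711  0.204 ] tray [ 0.5198 -0.1541  0.1164] slope y 0.0946 x 0.0001 yaw 6.5 w 0.0137 ball [-0.0053 -0.0967] 172
to level over window: [-0.0449  0.0618 -0.5464] [ 0.0047  0.1201 -0.0003]
```

Request:
send_rows:
  plan:
    - [[-0.01, 0.015, -0.12], [0, 0, 0]]
    - [[-0.025, 0.03, -0.26], [0, 0, 0]]
    - [[-0.038, 0.045, -0.4], [0, 0, 0]]
    - [[-0.045, 0.055, -0.5], [0, 0, 0]]
    - [[-0.05, 0.06, -0.54], [0, 0, 0]]

```text
time_s: 9.75
tcp_pos: [0.4445, -0.2544, 0.2036]
eef_rot: [0.4, 84.6, 96.8]
contact_force: [-0.1, 0.7, -4.0]
gripper_width: 0.014
```

Request:
send_rows:
  plan:
    - [[0, 0, 0], [0, 0.03, 0]]
    - [[0, 0, 0], [0, 0.06, 0]]
    - [[0, 0, 0], [0, 0.09, 0]]
    - [[0, 0, 0], [0, 0.12, 0]]
    - [[0, 0, 0], [0, 0.12, 0]]

```text
time_s: 10.25
tcp_pos: [0.4442, -0.2534, 0.2038]
eef_rot: [162.2, 89.9, -101.2]
contact_force: [-0.8, -0.1, -4.0]
gripper_width: 0.014
```

```bash
python3 chk.py
python3 - <<'E'
from h import *
p=r.capture("scene"); save(p,"d.png",(100,110,300,260),4)
p=r.capture("top"); print("top ball",ball(p)[:2]); 
P,A,s=tilt(); w=cloud(p,np.ones((384,512),bool)); 
q=w[(w[:,2]>.035)&(w[:,2]<.062)&(w[:,1]<-.16)&(w[:,1]>-.34)&(w[:,0]>.44)&(w[:,0]<.6)]; print(q.min(0),q.max(0))
E
```

```text
t 10.25 tcp [ 0.4442 -0.2534  0.2038] tray [ 0.5207 -0.2446  0.1157] slope y -0.0011 x -0.0004 yaw 6.6 w 0.014 ball [-0.0053 -0.097 ] 193
to level over window: [ 0.005   0.0001 -0.0066] [ 0.0065 -0.0002 -0.0005]
top ball (None, 3)
[ 0.57658261 -0.31385589  0.03870399] [ 0.58896735 -0.26147497  0.048932  ]
```

View pics/d.png

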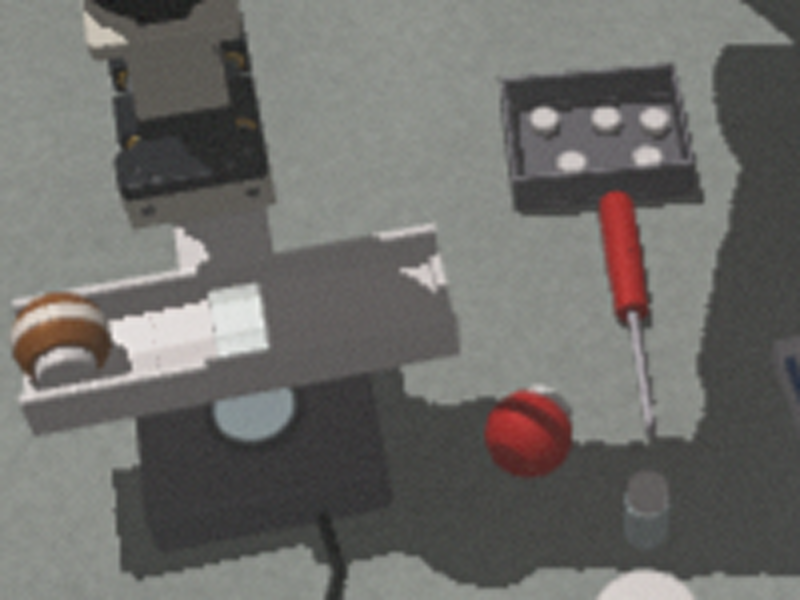

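The jar is at crop (60,335), still at the −y lip. The tray sits over the window at (255,408), level, at height 0.116. Now I'll roll the jar inward in short tilt pulses, going back to a neutral tilt each time.

Request:
send_rows:
  plan:
    - [[0, 0, 0], [0, 0.08, 0]]
    - [[0, 0, 0], [0, 0.15, 0]]
    - [[0, 0, 0], [0, 0.15, 0]]
    - [[0, 0, 0], [0, 0.076, 0]]
    - [[0, 0, 0], [0, 0.076, 0]]

```text
time_s: 10.9
tcp_pos: [0.4455, -0.2542, 0.2041]
eef_rot: [-179.0, 86.7, -82.5]
contact_force: [0.5, -0.6, -4.3]
gripper_width: 0.0141
```

```bash
cat > obs.py <<'E'
from h import *
ys=[]
for i in range(3):
    p=r.capture("scene"); b=ball(p); ys.append((b[2]["time_s"],b[0][1] if b[0] is not None else np.nan,b[1]))
P,A,s=tilt(); o=P-A@OFF
ys=np.array(ys); print("t,y(mm):",[(round(a,2),round(y*1000,1),int(n)) for a,y,n in ys],"v mm/s %.0f"%(np.polyfit(ys[:,0],ys[:,1],1)[0]*1000),"theta %.4f (u %.4f)"%(-A[2,1],-A[2,1]/.7854),"tray",o.round(4),"yaw %.1f xs %.4f"%(np.degrees(np.arctan2(A[1,0],A[0,0])),A[2,0]))
E
python3 obs.py
```

```text
t,y(mm): [(np.float64(10.95), np.float64(-85.4), 204), (np.float64(11.0), np.float64(-84.9), 202), (np.float64(11.05), np.float64(-83.9), 198)] v mm/s 16 theta 0.0596 (u 0.0759) tray [ 0.5217 -0.251   0.1158] yaw 6.5 xs -0.0004
```

Request:
send_rows:
  plan:
    - [[0, 0, 0], [0, 0.08, 0]]
    - [[0, 0, 0], [0, 0.08, 0]]
    - [[0, 0, 0], [0, 0.08, 0]]
    - [[0, 0, 0], [0, 0.04, 0]]
    - [[0, 0, 0], [0, -0.01, 0]]

```text
time_s: 11.55
tcp_pos: [0.4447, -0.2539, 0.2038]
eef_rot: [179.9, 87.2, -83.6]
contact_force: [0.2, -0.2, -3.3]
gripper_width: 0.0138
```

```bash
python3 obs.py
```

```text
t,y(mm): [(np.float64(11.6), np.float64(-53.1), 193), (np.float64(11.65), np.float64(-48.2), 195), (np.float64(11.7), np.float64(-44.8), 192)] v mm/s 83 theta 0.0519 (u 0.0660) tray [ 0.5222 -0.251   0.116 ] yaw 6.4 xs 0.0004
```

Request:
send_rows:
  plan:
    - [[0, 0, 0], [0, -0.022, 0]]
    - [[0, 0, 0], [0, -0.022, 0]]
    - [[0, 0, 0], [0, -0.022, 0]]
    - [[0, 0, 0], [0, -0.022, 0]]
    - [[0, 0, 0], [0, -0.022, 0]]

```text
time_s: 12.2
tcp_pos: [0.445, -0.2549, 0.2038]
eef_rot: [-179.7, 88.0, -83.3]
contact_force: [0.0, -0.3, -3.5]
gripper_width: 0.0137
```

```bash
python3 obs.py
```

```text
t,y(mm): [(np.float64(12.25), np.float64(-23.1), 184), (np.float64(12.3), np.float64(-23.2), 186), (np.float64(12.35), np.float64(-23.1), 184)] v mm/s -0 theta 0.0347 (u 0.0441) tray [ 0.522  -0.2493  0.116 ] yaw 6.4 xs 0.0004
```

Request:
send_rows:
  plan:
    - [[0, 0, 0], [0, 0.07, 0]]
    - [[0, 0, 0], [0, 0.07, 0]]
    - [[0, 0, 0], [0, 0.03, 0]]
    - [[0, 0, 0], [0, -0.01, 0]]
    - [[0, 0, 0], [0, -0.01, 0]]

```text
time_s: 12.85
tcp_pos: [0.4456, -0.2551, 0.204]
eef_rot: [-177.8, 88.5, -81.4]
contact_force: [1.0, -0.0, -4.0]
gripper_width: 0.0137
```

```bash
python3 obs.py
```

```text
t,y(mm): [(np.float64(12.9), np.float64(-6.3), 187), (np.float64(12.95), np.float64(-5.6), 194), (np.float64(13.0), np.float64(-4.9), 188)] v mm/s 14 theta 0.0271 (u 0.0345) tray [ 0.5218 -0.2488  0.1158] yaw 6.4 xs 0.0001
```

Request:
send_rows:
  plan:
    - [[0, 0, 0], [0, -0.015, 0]]
    - [[0, 0, 0], [0, -0.03, 0]]
    - [[0, 0, 0], [0, -0.03, 0]]
    - [[0, 0, 0], [0, -0.03, 0]]
    - [[0, 0, 0], [0, -0.03, 0]]

```text
time_s: 13.5
tcp_pos: [0.4449, -0.255, 0.2037]
eef_rot: [-179.1, 89.8, -82.7]
contact_force: [0.1, -0.1, -3.7]
gripper_width: 0.0136
```

```bash
python3 obs.py
```

```text
t,y(mm): [(np.float64(13.55), np.float64(-7.9), 189), (np.float64(13.6), np.float64(-9.3), 191), (np.float64(13.65), np.float64(-11.5), 181)] v mm/s -36 theta 0.0036 (u 0.0046) tray [ 0.5215 -0.2467  0.1158] yaw 6.4 xs 0.0000
```

Request:
send_rows:
  plan:
    - [[0, 0, 0], [0, 0.08, 0]]
    - [[0, 0, 0], [0, 0.065, 0]]
    - [[0, 0, 0], [0, 0.038, 0]]
    - [[0, 0, 0], [0, 0.038, 0]]
    - [[0, 0, 0], [0, 0.038, 0]]

```text
time_s: 14.15
tcp_pos: [0.4453, -0.2554, 0.2039]
eef_rot: [-179.1, 88.1, -82.8]
contact_force: [-0.7, 1.1, -3.7]
gripper_width: 0.0135
```

```bash
python3 obs.py
```

```text
t,y(mm): [(np.float64(14.2), np.float64(-16.6), 184), (np.float64(14.25), np.float64(-16.6), 183), (np.float64(14.3), np.float64(-16.6), 187)] v mm/s -1 theta 0.0332 (u 0.0423) tray [ 0.5217 -0.2496  0.1157] yaw 6.3 xs -0.0001
```

Request:
send_rows:
  plan:
    - [[0, 0, 0], [0, 0.06, 0]]
    - [[0, 0, 0], [0, 0.047, 0]]
    - [[0, 0, 0], [0, 0, 0]]
    - [[0, 0, 0], [0, -0.003, 0]]
    - [[0, 0, 0], [0, -0.003, 0]]

```text
time_s: 14.8
tcp_pos: [0.4451, -0.2555, 0.2037]
eef_rot: [-179.7, 88.2, -83.4]
contact_force: [-0.1, -0.3, -3.4]
gripper_width: 0.0137
```

```bash
python3 obs.py
```

```text
t,y(mm): [(np.float64(14.85), np.float64(-7.0), 190), (np.float64(14.9), np.float64(-7.1), 191), (np.float64(14.95), np.float64(-6.5), 192)] v mm/s 5 theta 0.0311 (u 0.0395) tray [ 0.5215 -0.2495  0.1156] yaw 6.3 xs -0.0004
```

Request:
send_rows:
  plan:
    - [[0, 0, 0], [0, -0.005, 0]]
    - [[0, 0, 0], [0, -0.01, 0]]
    - [[0, 0, 0], [0, -0.01, 0]]
    - [[0, 0, 0], [0, -0.01, 0]]
    - [[0, 0, 0], [0, -0.01, 0]]

```text
time_s: 15.45
tcp_pos: [0.4447, -0.2552, 0.2036]
eef_rot: [179.2, 88.7, -84.4]
contact_force: [-0.5, 0.4, -3.3]
gripper_width: 0.0138
```

```bash
python3 obs.py
```

```text
t,y(mm): [(np.float64(15.5), np.float64(-7.0), 191), (np.float64(15.55), np.float64(-6.9), 194), (np.float64(15.6), np.float64(-6.9), 193)] v mm/s 2 theta 0.0232 (u 0.0296) tray [ 0.5215 -0.2487  0.1156] yaw 6.3 xs -0.0004
```

At rest at −7 mm. Holding there and watching.

Request:
send_rows:
  plan:
    - [[0, 0, 0], [0, 0, 0]]
    - [[0, 0, 0], [0, 0, 0]]
    - [[0, 0, 0], [0, 0, 0]]
    - [[0, 0, 0], [0, 0, 0]]
    - [[0, 0, 0], [0, 0, 0]]

```text
time_s: 16.1
tcp_pos: [0.4447, -0.2552, 0.2036]
eef_rot: [179.3, 88.7, -84.4]
contact_force: [-0.1, -0.2, -4.1]
gripper_width: 0.014
```

Request:
send_rows:
  plan:
    - [[0, 0, 0], [0, 0, 0]]
    - [[0, 0, 0], [0, 0, 0]]
    - [[0, 0, 0], [0, 0, 0]]
    - [[0, 0, 0], [0, 0, 0]]
    - [[0, 0, 0], [0, 0, 0]]

```text
time_s: 16.6
tcp_pos: [0.4447, -0.2552, 0.2036]
eef_rot: [179.1, 88.7, -84.5]
contact_force: [0.5, -0.4, -3.6]
gripper_width: 0.0139
```

```bash
python3 obs.py
python3 - <<'E'
from h import *
p=r.capture("scene"); P,A,s=tilt(); o=P-A@OFF; T=np.linalg.inv(p["pose"])
loc=np.array([[x,y,.014] for y in(-.015,.015) for x in(-.03,.03)]+[[x,y,.036] for y in(-.126,.126) for x in(-.037,.037)]+[[0,-.007,.042]])
uv,_=cv2.projectPoints(loc@A.T+o,cv2.Rodrigues(T[:3,:3])[0],T[:3,3],p["mtx"],np.array([p["k1"],0,0,0])); 
im=cv2.resize(p["color"][110:260,100:300][...,::-1],None,fx=4,fy=4,interpolation=cv2.INTER_CUBIC)
for a in (uv[:,0]-[100,110])*4+2: cv2.circle(im,(int(a[0]),int(a[1])),3,(0,255,0),-1)
cv2.imwrite("pics/e.png",im)
E
```

```text
t,y(mm): [(np.float64(16.65), np.float64(-7.0), 194), (np.float64(16.7), np.float64(-6.8), 191), (np.float64(16.75), np.float64(-7.3), 195)] v mm/s -3 theta 0.0233 (u 0.0296) tray [ 0.5215 -0.2488  0.1156] yaw 6.3 xs -0.0004
```

View pics/e.png

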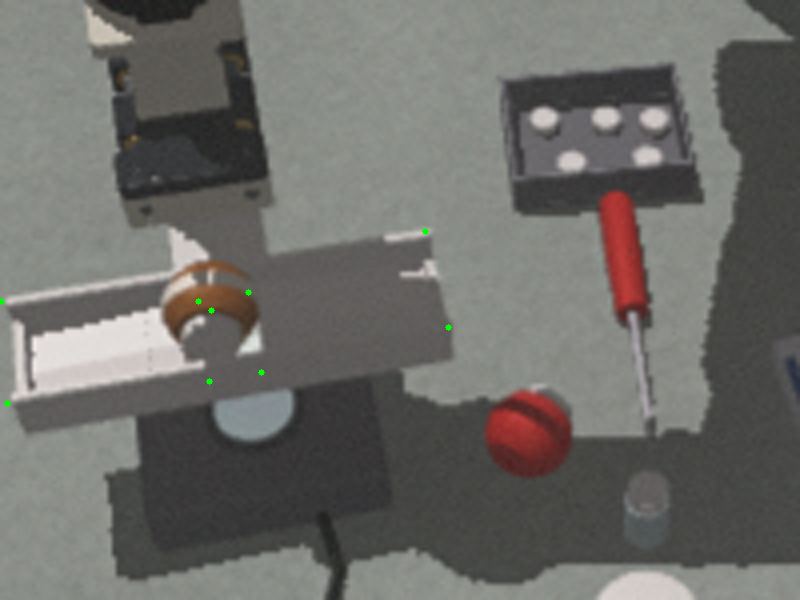

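The picture shows the jar at crop (210,312), over the pane. The tray's corners sit about 4 mm to +y of my overlay, so the true jar y is about −10 mm, not −7. That is still inside ±15. Holding on to complete five seconds.

Request:
send_rows:
  plan:
    - [[0, 0, 0], [0, 0, 0]]
    - [[0, 0, 0], [0, 0, 0]]
    - [[0, 0, 0], [0, 0, 0]]
    - [[0, 0, 0], [0, 0, 0]]
    - [[0, 0, 0], [0, 0, 0]]

```text
time_s: 17.3
tcp_pos: [0.4447, -0.2553, 0.2036]
eef_rot: [179.0, 88.7, -84.6]
contact_force: [-0.6, 0.4, -4.6]
gripper_width: 0.0135
```

Request:
send_rows:
  plan:
    - [[0, 0, 0], [0, 0, 0]]
    - [[0, 0, 0], [0, 0, 0]]
    - [[0, 0, 0], [0, 0, 0]]
    - [[0, 0, 0], [0, 0, 0]]
    - [[0, 0, 0], [0, 0, 0]]

```text
time_s: 17.8
tcp_pos: [0.4448, -0.2552, 0.2036]
eef_rot: [179.2, 88.7, -84.5]
contact_force: [0.3, 0.3, -4.4]
gripper_width: 0.0139
```

Request:
send_rows:
  plan:
    - [[0, 0, 0], [0, 0, 0]]
    - [[0, 0, 0], [0, 0, 0]]
    - [[0, 0, 0], [0, 0, 0]]
    - [[0, 0, 0], [0, 0, 0]]
    - [[0, 0, 0], [0, 0, 0]]

```text
time_s: 18.3
tcp_pos: [0.4448, -0.2552, 0.2036]
eef_rot: [179.1, 88.7, -84.6]
contact_force: [0.3, 0.1, -3.9]
gripper_width: 0.0139
```

Request:
send_rows:
  plan:
    - [[0, 0, 0], [0, 0, 0]]
    - [[0, 0, 0], [0, 0, 0]]
    - [[0, 0, 0], [0, 0, 0]]
    - [[0, 0, 0], [0, 0, 0]]
    - [[0, 0, 0], [0, 0, 0]]

```text
time_s: 18.8
tcp_pos: [0.4448, -0.2552, 0.2035]
eef_rot: [179.1, 88.7, -84.5]
contact_force: [0.2, 0.3, -4.5]
gripper_width: 0.014
```

```bash
python3 obs.py
```

```text
t,y(mm): [(np.float64(18.85), np.float64(-7.3), 195), (np.float64(18.9), np.float64(-7.3), 192), (np.float64(18.95), np.float64(-6.9), 191)] v mm/s 4 theta 0.0232 (u 0.0296) tray [ 0.5215 -0.2488  0.1156] yaw 6.3 xs -0.0003
```

Request:
send_rows:
  plan:
    - [[0, 0, 0], [0, 0, 0]]
    - [[0, 0, 0], [0, 0, 0]]
    - [[0, 0, 0], [0, 0, 0]]
    - [[0, 0, 0], [0, 0, 0]]
    - [[0, 0, 0], [0, 0, 0]]

```text
time_s: 19.45
tcp_pos: [0.4447, -0.2553, 0.2036]
eef_rot: [179.2, 88.7, -84.5]
contact_force: [-0.6, -0.6, -4.0]
gripper_width: 0.0137
```

Request:
send_rows:
  plan:
    - [[0, 0, 0], [0, 0, 0]]
    - [[0, 0, 0], [0, 0, 0]]
    - [[0, 0, 0], [0, 0, 0]]
    - [[0, 0, 0], [0, 0, 0]]
    - [[0, 0, 0], [0, 0, 0]]

```text
time_s: 19.95
tcp_pos: [0.4448, -0.2552, 0.2036]
eef_rot: [179.2, 88.7, -84.5]
contact_force: [-0.5, -0.2, -3.8]
gripper_width: 0.0135
```

Request:
send_rows:
  plan:
    - [[0, 0, 0], [0, 0, 0]]
    - [[0, 0, 0], [0, 0, 0]]
    - [[0, 0, 0], [0, 0, 0]]
    - [[0, 0, 0], [0, 0, 0]]
    - [[0, 0, 0], [0, 0, 0]]

```text
time_s: 20.45
tcp_pos: [0.4447, -0.2552, 0.2036]
eef_rot: [179.1, 88.7, -84.6]
contact_force: [0.3, -0.4, -4.4]
gripper_width: 0.0134
```

```bash
python3 obs.py
python3 - <<'E'
from h import *
# tray origin/pane independently: wall tops by depth, in the TCP-derived frame
p=r.capture("scene"); P,A,s=tilt(); o=P-A@OFF; t=(cloud(p,np.ones((384,512),bool))-o)@A
k=t[(t[:,2]>.028)&(t[:,2]<.045)&(abs(t[:,0]-.036)<.006)&(abs(t[:,1])<.16)]; print("near wall y ends mm",np.percentile(k[:,1],[0,1,99,100])*1000,len(k))
k=t[(t[:,2]>.0)&(t[:,2]<.045)&(abs(t[:,0])<.05)&(abs(t[:,1])<.16)]; print("tray y ends",np.percentile(k[:,1],[0,.5,99.5,100])*1000)
E
```

```text
t,y(mm): [(np.float64(20.5), np.float64(-7.1), 193), (np.float64(20.55), np.float64(-7.1), 195), (np.float64(20.6), np.float64(-6.9), 192)] v mm/s 2 theta 0.0232 (u 0.0296) tray [ 0.5215 -0.2488  0.1156] yaw 6.3 xs -0.0003
near wall y ends mm [-122.67099775 -120.09720864  124.87274785  127.50951811] 426
tray y ends [-123.10820717 -121.99605515  127.00113466  128.10298623]
```

Tray ends by depth are at −122.5 and +127.5 mm. That makes a +2.5 mm offset, so the true jar y is about −9.6 mm, and the lip calibration gives the same. The jar has stayed still since about t = 14.8 s. One more hold, then I hand in.

Request:
send_rows:
  plan:
    - [[0, 0, 0], [0, 0, 0]]
    - [[0, 0, 0], [0, 0, 0]]
    - [[0, 0, 0], [0, 0, 0]]
    - [[0, 0, 0], [0, 0, 0]]
    - [[0, 0, 0], [0, 0, 0]]

```text
time_s: 21.15
tcp_pos: [0.4448, -0.2552, 0.2036]
eef_rot: [179.1, 88.7, -84.5]
contact_force: [-0.3, -0.6, -3.8]
gripper_width: 0.0138
```

Request:
send_rows:
  plan:
    - [[0, 0, 0], [0, 0, 0]]
    - [[0, 0, 0], [0, 0, 0]]
    - [[0, 0, 0], [0, 0, 0]]
    - [[0, 0, 0], [0, 0, 0]]
    - [[0, 0, 0], [0, 0, 0]]

```text
time_s: 21.65
tcp_pos: [0.4448, -0.2553, 0.2036]
eef_rot: [179.2, 88.7, -84.4]
contact_force: [-0.4, -0.9, -4.1]
gripper_width: 0.0136
```

```bash
python3 obs.py
python3 - <<'E'
from h import *
np.set_printoptions(precision=3,suppress=True)
p=r.capture("scene")
for t in("small_vial","cap_jar","driver","beaker"):
    m=r.trace(p,t)
    if m: print(t,np.median(cloud(p,m[0]["mask"]),0))
print(r.close_job())
E
```

```text
t,y(mm): [(np.float64(21.7), np.float64(-7.3), 195), (np.float64(21.75), np.float64(-7.1), 196), (np.float64(21.8), np.float64(-6.9), 194)] v mm/s 4 theta 0.0232 (u 0.0296) tray [ 0.5215 -0.2488  0.1156] yaw 6.3 xs -0.0003
small_vial [ 0.619 -0.009  0.043]
cap_jar [ 0.733 -0.027  0.087]
driver [0.42  0.005 0.023]
beaker [0.284 0.351 0.065]
the job is handed in; nothing more can be done
None
```

I lifted the tray by its grip plate with the amber jar on it and carried it to the reader. I then balanced the jar near the middle of the pane with small tilt pulses and handed in at about 22 s, still holding the tray. The hand-in reports no verdict.

**Last checks**
- **Tray:** it is about 3 mm from the window sideways, its underside is about 66 mm above the window, and it is tilted 0.023 rad. It did not touch the reader.
- **Jar:** it lay still from about 14.8 s to 21.8 s, about 7 s against the five needed.
- **Bystanders:** all four were seen where they stood at the start. The driver reading moved about 11 mm along its own length, which I take as measurement scatter because nothing came near it.

**What disagreed or went wrong**
- **Jar position:** it read −7 mm in the frame taken from the gripper. The tray's end edges and the lip position show that frame is 2.5 to 4 mm off. The true position is therefore about −10 mm (−9.5 to −11), leaving 4 to 5 mm to the 15 mm limit.
- **First centring attempt:** the jar rolled back from about −5 mm to −16.6 mm before I caught it. The five-second hold therefore counts only from the second attempt.

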